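# Roll the print drum up into the darkroom processor's cradle and start it

### The arm

A 6-joint arm with a two-finger parallel gripper is mounted at the origin on the work surface. World frame = base frame: x ahead of the robot, y to its left, z up, the work surface at z = 0. Lengths are in m, angles in degrees, forces in N, time in s.
With the tool pointing down it reaches from about 0.3 to 0.75 m from the base axis. Payload 8.5 kg.
Tool frame: the origin (TCP) lies between the finger pads; the fingertips stand 22 mm ahead of it and the grasp point (between the pads) lies 3 mm ahead of it (env.nose_length is the distance from the TCP to the fingertips, in m); z points along the fingers, x is the direction in which the jaws open and shut, and the axes are right-handed (so a half turn about z gives the same grasp; the last joint's range is limited). The gripper opens to 85 mm and grips with 20 to 120 N. Pads are 22 mm wide; open, the fingers measure 114 mm over their backs; the gripper's body (76 mm by 85 mm) begins 54 mm behind the grasp point. The pads swing forward as they close: fully open they stand 13 mm farther back than shut.
Start: joints at [-85.56, 21.807, 74.336, -0, 83.858, -12.336], TCP at [0.159, -0.527, 0.253] pointing down, gripper open.
Joint ranges: [-178.18, 178.18], [-50.72, 133.34], [12.68, 142.11], [-81.47, 261.47], [9.98, 163.14], [-165.26, 165.26]. Speed limits (degrees/s): [136.94, 136.94, 180, 180, 180, 180].

### API

Orientations are given as a 3x3 rotation matrix whose columns are the frame's x, y, z axes.
In Python, from rig import env gives the robot as it stands.
- The arm moves only by the tool arm_command, never from a script. Its argument "steps" is a list of rows, each an object with "delta_pos": the shift along the world's x, y, z in mm, a list of three; "dr": the turn, a rotation vector about the world's x, y, z in degrees, a list of three. In form: [{"delta_pos": [dx, dy, dz], "dr": [wx, wy, wz]}, ...]. A call has 1 to 20 rows; each row shifts and turns the commanded pose from where the row before left it; what a row does not reach is not made up. A row lasts 1/10 s, in which the tool goes at most 50 mm and 8.59 degrees, less where a joint would pass 70% of its speed; a pose out of reach is approached as far as the arm can. A call with a gripper value outside its range is refused whole. "grip" is the opening, from 0 (shut) to 1 (fully open), set as the call begins (left out, the last holds). The fingers move at their own pace and stop on an object; "squeeze" is the grip in N (left out, the last holds). Time passes only in rows, so rows that do not move let the fingers close. It gives the time, the measured TCP pose, the force and the opening at its end, in the units of the state.
- env.observe(): the state, without advancing time (a new reading comes with each control period).
- env.get_image(name): name is "scene" or "top" or "wrist"; returns the picture (400x640x3 uint8, blue, green, red); there is no depth.
- env.get_calibration(name): a dict with "fx", "fy", "cx", "cy" (pixels), "view" (4x4, takes a point from world to camera coordinates). Camera axes: x right, y up, looking along -z (the intrinsics and any distortion apply to the point x, -y, -z); pixel columns grow to the right and rows downward; lengths in m; the calibration is good to about 2 mm. The wrist camera is an equidistant fisheye: a pixel r from the principal point sees the ray r / f radians off the axis. A picture is of the moment at which its call begins: read the wrist's pose just before it. get_calibration takes no time and is no camera call; for the wrist camera it gives the pose at the moment of the call.
- env.close_job(): hands the job in, once; it reports no verdict.
The state is a dict: "time_s": time; "q": joint angles; "qvel": joint speeds; "joint_efforts": joint torques, N m; "position": TCP position; "tool_rot": TCP orientation; "ft_force": force on the tool from outside, world axes, zero at the start; "wrist_torque": the same for the moment, N m; "grip_width": finger opening in m.
Only numpy, scipy, OpenCV 4.12 (cv2) and the standard library are available. Lean on these libraries where they do the work, as an engineer would, in place of code of your own. Each camera call takes 0.05 s, during which the arm holds its last target. There are 200 camera calls.

### The job

With the fingertips only, slowly push the black print drum up the ramp of the rotary processor until it drops into the roller cradle against the red stop, never letting it run loose or roll back down the slope. When the drum is seated, press the green start button fully down and let it come up again. Do not pick up or lift the drum, and leave the bottle, the beaker and the film can where they stand.

Things in the scene. Friction and masses are not known exactly. Their poses are not given: they have to be found in the camera images.
- processor: Fixed grey rotary print processor, 505 x 200 mm. Origin: on the work surface, near the middle of its underside; own +x uphill along it (towards the robot's left, give or take 20 degrees), +z up. From its low end: level landing, ramp, cradle, red stop, drive box. Blue side guides 168 mm apart stand 18 mm above the track. The drum runs on two white rails 50 mm either side of the midline.
- ramp_foot (a point): Midline point where the level landing ends and the 9 degree ramp begins: processor x = -80 mm, track surface z = 12 mm. The landing reaches down to x = -227 mm, where a lip (8 mm thick, top at z = 18 mm) ends it.
- ramp_top (a point): Midline point at the top end of the ramp: processor x = 100 mm, track surface z = 40.5 mm. The ramp does not hold the drum: let go, it rolls back. Just beyond lie the cradle's black rubber rollers, 20 mm diameter, axes at x = 106 and 146 mm, z = 31.5 mm; over the first one the drum drops about 4 mm between them and then stays by itself.
- stop (a point): Middle of the top edge of the red stop plate's downhill face: processor x = 171 mm, z = 104 mm. The plate is 8 mm thick, 170 mm wide. Behind it the grey drive box, x = 179 to 264 mm, top at z = 76 mm, carries the start button.
- drum: Loose black print drum, a cylinder with orange ends and bands, 86 mm diameter, 160 mm long, 0.28 to 0.56 kg. Origin at its middle, on its axis; its own y is the axis and lies across the processor within about 2 degrees (x and z turn as it rolls). It starts at rest on the landing, axis 55 mm above the work surface, and rolls freely; smooth plastic (friction 0.4).
- seat (a point): Where the drum's middle lies when it is seated in the cradle: in the processor's frame x = 126, y = 0, z = 80.6 mm. The seated drum's far side then stands 2 mm from the red stop plate.
- start_top (a point): Centre of the top of the round green start button, 30 mm diameter, on the midline of the drive box, 221.5 mm uphill from the processor's origin. It is pressed straight down.
- start (a joint): Travel of the start button in m: 0 up, 0.006 fully down; a spring brings it back. Fully down takes 4 N. It counts as pressed beyond 0.0045.
- developer: Bystander: amber bottle with black cap, 62 mm diameter, 150 mm high. Origin: centre of its underside.
- beaker: Bystander: white open beaker, 72 mm diameter, 90 mm high. Origin: centre of its underside.
- filmcan: Bystander: small grey film can, 32 mm diameter, 50 mm high. Origin: centre of its underside.
Things that resemble listed ones, but are neither listed nor needed, are in the scene too. Leave any blue or yellow look-alike of the drum alone.

How it is judged:
By the outcome, as a careful person would: the job done as asked, in the order asked, and still so for the second after the job is handed in, with the robot touching nothing.
It also fails if it takes over 48 s, if anything falls off the work surface, if the arm or the gripper's body presses on something with over 40 N, if the wrist force passes 120 N, or if a joint passes its speed limit or range.

## Working session

There is one attempt and no reset: what is moved stays moved. The work goes in short steps, Python scripts to look and compute and a tool call to move; the robot and the scene stay as the last step left them, time stands still between calls to the robot, and variables do not carry over. Pictures are saved under pics/ and viewed, about 8 in all and at most 12, crops included, and the job is handed in when it is done.

Besides the shell and the picture viewer there is one more tool, called after "Call:" as name(argument=value, ...), one argument or row to a line, values as JSON. arm_command: Moves the arm, as the interface text tells. Its arguments: {"type":"object","properties":{"steps":{"type":"array"},"grip":{"type":"number"},"squeeze":{"type":"number"}},"required":["steps"]}

```bash
mkdir -p pics; ls; python3 - <<'E'
from rig import env
import cv2,numpy as np
print(env.observe()); print(env.nose_length)
for n in("scene","top"):
    im=env.get_image(n); cv2.imwrite(f"pics/{n}0.png",im); c=env.get_calibration(n); print(n,{k:(np.round(v,4).tolist()) for k,v in c.items()})
E
```

```text
pics
{'time_s': 0.0, 'q': array([-8.55597852e+01,  2.18411787e+01,  7.43853264e+01, -5.75473930e-04,
        8.38588537e+01, -1.23372921e+01]), 'qvel': array([ 0.04266916,  0.06781559, -0.01614105, -0.02742377,  0.0302127 ,
        0.09157082]), 'joint_efforts': array([-4.34141723e-03, -4.48465097e+01, -2.31274045e+01, -2.73062133e-04,
        4.87411162e-03, -7.12824743e-06]), 'position': array([ 0.15872111, -0.52632014,  0.25270662]), 'tool_rot': array([[ 2.88656896e-01, -9.57432598e-01, -1.25294292e-04],
       [-9.57431497e-01, -2.88656759e-01,  1.48454811e-03],
       [-1.45752180e-03, -3.08564349e-04, -9.99998890e-01]]), 'ft_force': array([0.05952626, 0.16921143, 0.34930115]), 'wrist_torque': array([-0.05182588,  0.02153167,  0.01240365]), 'grip_width': 0.08544786884198104}
0.022
scene {'fx': 394.9236, 'fy': 394.9236, 'cx': 320.6506, 'cy': 204.3354, 'view': [[0.4355, 0.9001, -0.014, -0.2469], [-0.721, 0.3581, 0.5932, 0.3179], [0.539, -0.2483, 0.8049, -1.288], [0.0, 0.0, 0.0, 1.0]]}
top {'fx': 423.703, 'fy': 423.703, 'cx': 314.5193, 'cy': 201.5797, 'view': [[0.012, -0.9997, -0.0201, 0.0217], [0.9825, 0.0081, 0.186, -0.5613], [-0.1858, -0.022, 0.9823, -0.9753], [0.0, 0.0, 0.0, 1.0]]}
```

View pics/top0.png

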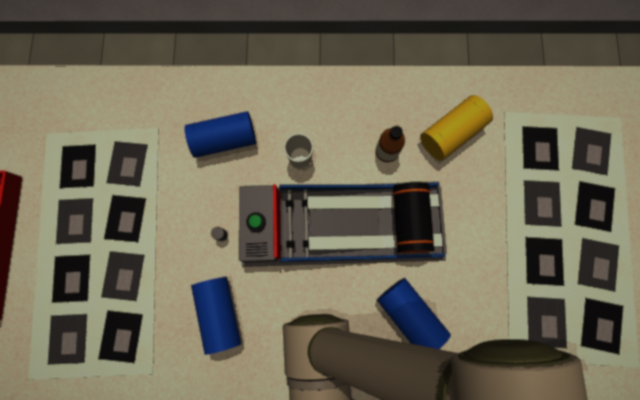

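View pics/scene0.png

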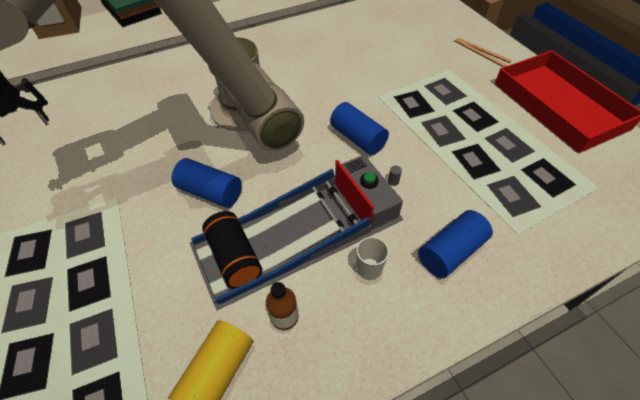

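The top view shows the processor with its drive box on the left at (258,222), the green button at (256,221), the red plate at x≈277 and the drum at (413,218). Uphill is image-left, which is world +y. The scene view agrees. The bottle is at (390,145), the beaker at (299,150) and the film can at (219,234).

```bash
cat > h.py <<'E'
import numpy as np,cv2
def ray(c,u,v):
    R=c["view"][:3,:3];t=c["view"][:3,3]
    d=R.T@np.array([(u-c["cx"])/c["fx"],-(v-c["cy"])/c["fy"],-1.]); return -R.T@t,d
def onz(c,p,z):
    o,d=ray(c,*p); return o+d*(z-o[2])/d[2]
def two(c1,p1,c2,p2):
    o1,d1=ray(c1,*p1);o2,d2=ray(c2,*p2)
    s=np.linalg.lstsq(np.c_[d1,-d2],o2-o1,rcond=None)[0]
    a,b=o1+s[0]*d1,o2+s[1]*d2; return (a+b)/2,np.linalg.norm(a-b)
def proj(c,P):
    q=c["view"][:3,:3]@P+c["view"][:3,3]; return np.array([c["cx"]+c["fx"]*q[0]/-q[2],c["cy"]-c["fy"]*q[1]/-q[2]])
def masks(im):
    h=cv2.cvtColor(im,cv2.COLOR_BGR2HSV);H,S,V=cv2.split(h)
    return dict(green=(H>45)&(H<85)&(S>120)&(V>50),red=((H<4)|(H>174))&(S>150)&(V>70),
      blue=(H>100)&(H<125)&(S>120)&(V>40),orange=(H>4)&(H<16)&(S>170)&(V>90))
def cen(m): ys,xs=np.nonzero(m); return np.array([xs.mean(),ys.mean()]) if len(xs) else None
E
cat > m.py <<'E'
from rig import env
from h import *
im={n:cv2.imread(f"pics/{n}0.png") for n in("top","scene")}; c={n:env.get_calibration(n) for n in im}
M={n:masks(im[n]) for n in im}
for n in M:
    for k in M[n]:
        N,_,st,ce=cv2.connectedComponentsWithStats(M[n][k].astype(np.uint8))
        print(n,k,[(st[i].tolist(),ce[i].round(1).tolist()) for i in range(1,N) if st[i,4]>15])
E
python3 m.py; python3 - <<'E'
import cv2
im=cv2.imread('pics/top0.png')[165:275,225:455]
cv2.imwrite('pics/crop.png',cv2.resize(im,None,fx=3.4,fy=3.4,interpolation=cv2.INTER_CUBIC))
E
```

```text
top green [([249, 214, 13, 14, 134], [254.8, 220.5])]
top red [([0, 171, 6, 35, 127], [1.8, 184.7]), ([273, 185, 5, 73, 312], [274.8, 222.5])]
top blue [([185, 112, 70, 44, 1999], [219.3, 133.2]), ([429, 183, 9, 3, 23], [433.2, 184.1]), ([280, 185, 115, 3, 254], [341.4, 186.3]), ([281, 255, 125, 7, 392], [340.3, 258.0]), ([418, 254, 26, 4, 52], [433.6, 255.1]), ([192, 278, 48, 76, 2548], [215.6, 315.2]), ([378, 279, 72, 70, 2467], [413.4, 315.9])]
top orange [([400, 189, 27, 3, 52], [413.1, 189.8]), ([403, 240, 29, 3, 50], [417.2, 241.3])]
scene green [([364, 173, 12, 10, 99], [369.4, 177.4])]
scene red [([500, 50, 140, 102, 4845], [569.6, 99.2]), ([336, 160, 38, 63, 339], [355.9, 188.4])]
scene blue [([533, 3, 107, 82, 2646], [589.9, 40.8]), ([631, 91, 9, 14, 68], [636.1, 98.7]), ([331, 102, 57, 53, 1636], [358.8, 127.8]), ([172, 159, 69, 49, 2062], [206.4, 182.1]), ([239, 170, 95, 54, 688], [286.2, 196.9]), ([419, 211, 73, 67, 2686], [454.9, 243.2]), ([215, 218, 154, 86, 1149], [293.1, 261.8]), ([192, 234, 14, 10, 82], [198.5, 238.6])]
scene orange [([205, 216, 30, 15, 64], [217.7, 220.4]), ([222, 256, 33, 18, 83], [236.7, 261.1]), ([229, 266, 30, 20, 377], [243.6, 275.7]), ([277, 300, 14, 13, 119], [283.0, 306.6])]
```

View pics/crop.png

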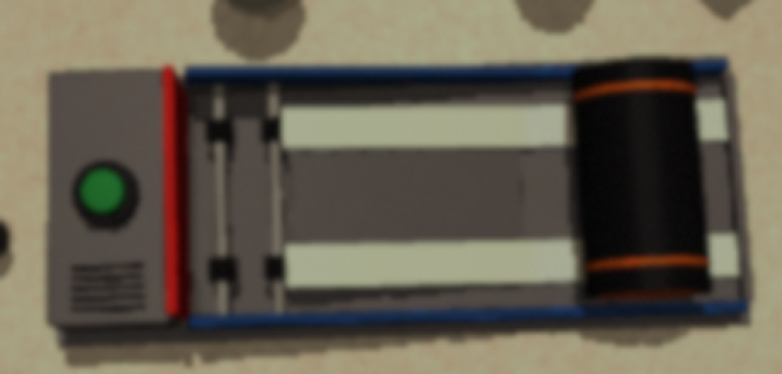

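The crop shows the plate's top edge running from (274.4,185) to (276.2,257.6), the guides' low ends at (438.8,183.5) and (444.7,255), and the drum bands at x≈413–417.

```bash
cat >> m.py <<'E'
print('----')
t,s=c["top"],c["scene"]
G=two(t,(254.8,220.5),s,(369.4,177.4));print("button",G)
g=onz(t,(254.8,220.5),.088);print(g)
a,b=onz(t,(276,185),.104),onz(t,(277.8,257.6),.104);print("plate",a,b,np.linalg.norm(a-b))
d,e=onz(t,(438.8,183.5),.030),onz(t,(444.7,255),.030);print("guide end",d,e,np.linalg.norm(d-e))
L=(d+e)/2; u=(G[0]-L)[:2];print("len",np.linalg.norm(u),"head",np.degrees(np.arctan2(u[1],u[0])))
p=(a-b)[:2];print("head from plate",np.degrees(np.arctan2(p[1],p[0]))+90)
p=(d-e)[:2];print("head from ends",np.degrees(np.arctan2(p[1],p[0]))+90)
for nm,q in(("band1",(413.1,189.8)),("band2",(417.2,241.3))): print(nm,onz(t,q,.098))
# white rails edges
E
python3 m.py | sed -n '/----/,$p'
```

```text
----
button (array([0.50760725, 0.16430487, 0.09448717]), np.float64(0.00030218649405843346))
[0.50846859 0.16522974 0.088     ]
plate [0.58993504 0.11634084 0.104     ] [0.42239777 0.10742888 0.104     ] 0.16777414029379958
guide end [ 0.61371604 -0.28062612  0.03      ] [ 0.43703339 -0.28729017  0.03      ] 0.1768082851630179
len 0.44861499893815515 head 92.26980170666643
head from plate 93.04491397334476
head from ends 92.16003759105426
band1 [ 0.58224757 -0.20193786  0.098     ]
band2 [ 0.46284658 -0.2074765   0.098     ]
```

Call:
arm_command(
  steps=[
    {"delta_pos":[31,18,0],"dr":[0,0,6.3]},
    {"delta_pos":[31,18,0],"dr":[0,0,6.3]},
    {"delta_pos":[31,18,0],"dr":[0,0,6.3]},
    {"delta_pos":[31,18,0],"dr":[0,0,6.3]},
    {"delta_pos":[31,18,0],"dr":[0,0,6.3]},
    {"delta_pos":[31,18,0],"dr":[0,0,6.3]},
    {"delta_pos":[31,18,0],"dr":[0,0,6.3]},
    {"delta_pos":[31,18,0],"dr":[0,0,6.3]},
    {"delta_pos":[31,17,-5],"dr":[0,0,6.3]},
    {"delta_pos":[31,16,-5],"dr":[0,0,6.3]},
    {"delta_pos":[31,16,-10],"dr":[0,0,6.3]},
    {"delta_pos":[31,12,-10],"dr":[0,0,6.4]},
    {"delta_pos":[0,0,-15],"dr":[5,0.2,0]},
    {"delta_pos":[0,0,-15],"dr":[5,0.2,0]},
    {"delta_pos":[0,0,0],"dr":[0,0,0]},
  ],
  grip=0.5,
)

```text
time_s: 1.6
position: [0.53, -0.3221, 0.1903]
tool_rot: [[0.999, 0.041, -0.011], [0.042, -0.983, 0.178], [-0.003, -0.178, -0.984]]
ft_force: [-0.8, -0.8, -0.0]
grip_width: 0.0428
```

```bash
python3 - <<'E'
from rig import env
import cv2
o=env.observe(); print(o["time_s"],o["position"],o["tool_rot"].round(3),o["grip_width"],o["q"].round(1))
a=env.get_image("top"); cv2.imwrite("pics/top1.png",a)
w=env.get_image("wrist"); cv2.imwrite("pics/w1.png",w)
E
```

```text
1.6 [ 0.53004136 -0.32213616  0.19027668] [[ 0.999  0.041 -0.011]
 [ 0.042 -0.983  0.178]
 [-0.003 -0.178 -0.984]] 0.04280612657941445 [-44.9  34.2  64.    6.8  89.5 -47.8]
```

View pics/w1.png

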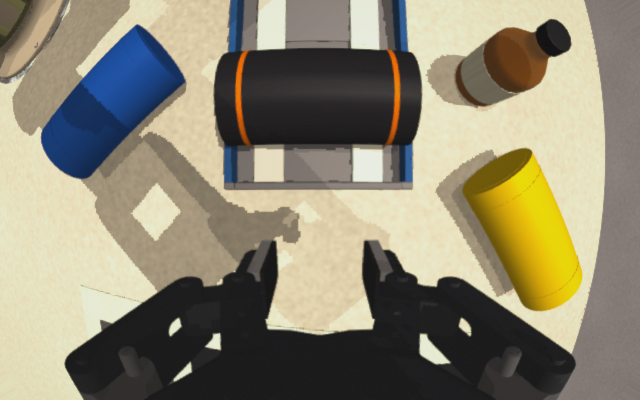

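The wrist view shows the drum straight ahead, with bands at columns 240 and 394 (middle 317), and the fingers centred at about column 320. The lip is at row 186, and the yellow drum is to the right.

```bash
python3 - <<'E'
from rig import env
from h import *
t=env.get_calibration("top")
for p in((421,142),(438,158),(490,105),(450,345),(405,280),(378,298)): print(p,onz(t,p,.05).round(3))
c=env.get_calibration("wrist")
def fe(p,z):
    x,y=(p[0]-c["cx"])/c["fx"],(p[1]-c["cy"])/c["fy"]; r=np.hypot(x,y); k=np.sin(r)/r
    R=c["view"][:3,:3]; d=R.T@np.array([x*k,-y*k,-np.cos(r)]); o=-R.T@c["view"][:3,3]; return o+d*(z-o[2])/d[2]
for n,p,z in(("lipL",(224,187),.018),("lipR",(412,187),.018),("drum L near",(222,142),.045),("drum R near",(418,142),.045),("bandL",(240,97),.098),("bandR",(394,95),.098),("tipL",(262,241),.17),("tipR",(375,241),.17)): print(n,fe(p,z).round(4))
E
```

```text
(421, 142) [ 0.715 -0.236  0.05 ]
(438, 158) [ 0.674 -0.276  0.05 ]
(490, 105) [ 0.813 -0.412  0.05 ]
(450, 345) [ 0.232 -0.284  0.05 ]
(405, 280) [ 0.377 -0.187  0.05 ]
(378, 298) [ 0.335 -0.123  0.05 ]
lipL [ 0.4325 -0.2918  0.018 ]
lipR [ 0.6239 -0.2835  0.018 ]
drum L near [ 0.4372 -0.2486  0.045 ]
drum R near [ 0.6197 -0.2407  0.045 ]
bandL [ 0.4667 -0.2194  0.098 ]
bandR [ 0.583 -0.213  0.098]
tipL [ 0.5015 -0.312   0.17  ]
tipR [ 0.5593 -0.3095  0.17  ]
```

Call:
arm_command(
  steps=[
    {"delta_pos":[0,0,-26],"dr":[0,0,0]},
    {"delta_pos":[0,0,-26],"dr":[0,0,0]},
    {"delta_pos":[0,0,-26],"dr":[0,0,0]},
    {"delta_pos":[0,0,-26],"dr":[0,0,0]},
    {"delta_pos":[0,0,-26],"dr":[0,0,0]},
    {"delta_pos":[-0.4,10,0],"dr":[0,0,0]},
    {"delta_pos":[-0.4,10,0],"dr":[0,0,0]},
    {"delta_pos":[-0.4,8,0],"dr":[0,0,0]},
    {"delta_pos":[-0.3,6,0],"dr":[0,0,0]},
    {"delta_pos":[-0.1,2,0],"dr":[0,0,0]},
    {"delta_pos":[0,0,0],"dr":[0,0,0]},
  ],
)

```text
time_s: 2.8
position: [0.5293, -0.2854, 0.064]
tool_rot: [[0.999, 0.043, -0.006], [0.044, -0.984, 0.173], [0.001, -0.173, -0.985]]
ft_force: [-0.2, 0.7, -0.5]
grip_width: 0.0428
```

```bash
python3 - <<'E'
from rig import env
import cv2,numpy as np
s=env.get_image("scene"); w=env.get_image("wrist")
cv2.imwrite("pics/s2.png",np.hstack([cv2.resize(s[150:330,120:320],None,fx=2,fy=2),w[20:380,120:520]]))
E
```

```text
(no output)
```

View pics/s2.png

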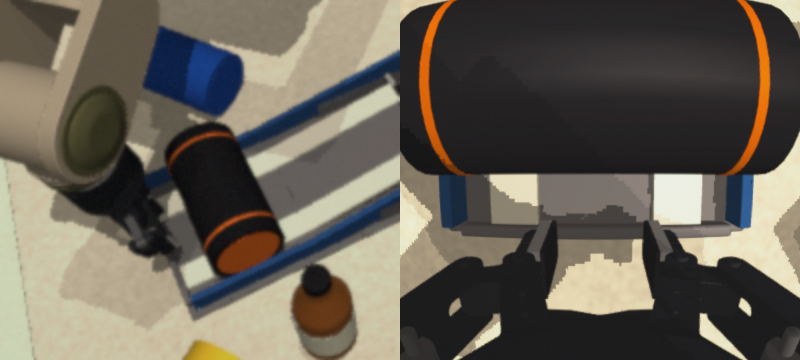

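Call:
arm_command(
  steps=[
    {"delta_pos":[-0.1,2,-1],"dr":[0,0,0]},
    {"delta_pos":[-0.1,2,-1],"dr":[0,0,0]},
    {"delta_pos":[-0.1,2,-1],"dr":[0,0,0]},
    {"delta_pos":[-0.1,2,-1],"dr":[0,0,0]},
    {"delta_pos":[-0.1,1.5,0],"dr":[0,0,0]},
    {"delta_pos":[-0.1,1,0],"dr":[0,0,0]},
    {"delta_pos":[0,1,0],"dr":[0,0,0]},
    {"delta_pos":[0,1,0],"dr":[0,0,0]},
    {"delta_pos":[0,1,0],"dr":[0,0,0]},
    {"delta_pos":[0,1,0],"dr":[0,0,0]},
    {"delta_pos":[0,1,0],"dr":[0,0,0]},
    {"delta_pos":[0,1,0],"dr":[0,0,0]},
    {"delta_pos":[-0.1,1,0],"dr":[0,0,0]},
    {"delta_pos":[-0.1,1,0],"dr":[0,0,0]},
    {"delta_pos":[-0.1,1,0],"dr":[0,0,0]},
    {"delta_pos":[-0.1,1,0],"dr":[0,0,0]},
    {"delta_pos":[-0.1,1,0],"dr":[0,0,0]},
  ],
)

```text
time_s: 4.6
position: [0.5281, -0.264, 0.0593]
tool_rot: [[0.999, 0.043, -0.007], [0.043, -0.984, 0.174], [0.001, -0.174, -0.985]]
ft_force: [0.3, -0.2, -0.5]
grip_width: 0.0425
```

```bash
cat > w.py <<'E'
# wrist check: orange bands (rows/cols) relative to the gripper, saved picture
from rig import env
from h import *
import sys
o=env.observe(); w=env.get_image("wrist"); cv2.imwrite(f"pics/{sys.argv[1]}.png",w)
m=masks(w)["orange"].astype(np.uint8); N,_,st,ce=cv2.connectedComponentsWithStats(m)
print(o["time_s"],o["position"].round(4),o["ft_force"].round(2),[("x0",st[i,0],"y",st[i,1],st[i,1]+st[i,3],"w",st[i,2],"n",st[i,4]) for i in range(1,N) if st[i,4]>40])
O=np.array([.5175,-.056]);a=np.radians(92.5);d=o["position"][:2]-O
print("proc x,y of TCP",(1e3*np.array([d@[np.cos(a),np.sin(a)],d@[-np.sin(a),np.cos(a)]])).round(1))
E
python3 w.py w3
```

```text
4.6 [ 0.5281 -0.264   0.0593] [ 0.28 -0.17 -0.54] [('x0', np.int32(624), 'y', np.int32(35), np.int32(113), 'w', np.int32(16), 'n', np.int32(741)), ('x0', np.int32(448), 'y', np.int32(55), np.int32(244), 'w', np.int32(53), 'n', np.int32(1952)), ('x0', np.int32(129), 'y', np.int32(56), np.int32(244), 'w', np.int32(53), 'n', np.int32(1863))]
proc x,y of TCP [-208.2   -1.5]
```

View pics/w3.png

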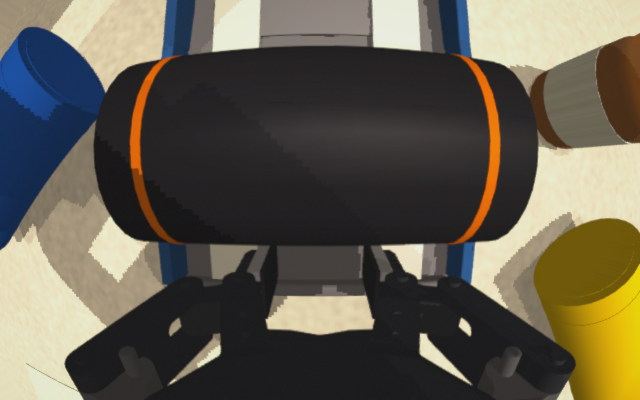

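Call:
arm_command(
  steps=[
    {"delta_pos":[-0.1,1,0],"dr":[0,0,0]},
    {"delta_pos":[0,1,0],"dr":[0,0,0]},
    {"delta_pos":[-0.1,1,0],"dr":[0,0,0]},
    {"delta_pos":[0,1,0],"dr":[0,0,0]},
    {"delta_pos":[-0.1,1,0],"dr":[0,0,0]},
    {"delta_pos":[0,1,0],"dr":[0,0,0]},
    {"delta_pos":[-0.1,1,0],"dr":[0,0,0]},
    {"delta_pos":[0,1,0],"dr":[0,0,0]},
    {"delta_pos":[-0.1,1,0],"dr":[0,0,0]},
    {"delta_pos":[0,1,0],"dr":[0,0,0]},
    {"delta_pos":[0,1,0],"dr":[0,0,0]},
    {"delta_pos":[-0.1,1,0],"dr":[0,0,0]},
  ],
)

```text
time_s: 5.85
position: [0.5275, -0.252, 0.0593]
tool_rot: [[0.999, 0.043, -0.007], [0.043, -0.984, 0.174], [0.001, -0.174, -0.985]]
ft_force: [0.6, -0.6, 0.2]
grip_width: 0.0428
```

```bash
python3 w.py w4
```

```text
5.85 [ 0.5275 -0.252   0.0593] [ 0.63 -0.6   0.2 ] [('x0', np.int32(629), 'y', np.int32(57), np.int32(131), 'w', np.int32(11), 'n', np.int32(488)), ('x0', np.int32(450), 'y', np.int32(58), np.int32(247), 'w', np.int32(51), 'n', np.int32(2020)), ('x0', np.int32(130), 'y', np.int32(60), np.int32(247), 'w', np.int32(51), 'n', np.int32(1865))]
proc x,y of TCP [-196.2   -1.4]
```

Call:
arm_command(
  steps=[
    {"delta_pos":[0,1.2,0],"dr":[0,0,0]},
    {"delta_pos":[-0.1,1.5,0],"dr":[0,0,0]},
    {"delta_pos":[-0.1,2,0],"dr":[0,0,0]},
    {"delta_pos":[-0.1,2,0],"dr":[0,0,0]},
    {"delta_pos":[-0.1,2,0],"dr":[0,0,0]},
    {"delta_pos":[-0.1,2,0],"dr":[0,0,0]},
    {"delta_pos":[-0.1,2,0],"dr":[0,0,0]},
    {"delta_pos":[-0.1,2,0],"dr":[0,0,0]},
    {"delta_pos":[-0.1,2,0],"dr":[0,0,0]},
    {"delta_pos":[-0.1,2,0],"dr":[0,0,0]},
    {"delta_pos":[-0.1,2,0],"dr":[0,0,0]},
    {"delta_pos":[-0.1,2,0],"dr":[0,0,0]},
    {"delta_pos":[-0.1,2,0],"dr":[0,0,0]},
    {"delta_pos":[-0.1,2,0],"dr":[0,0,0]},
    {"delta_pos":[-0.1,2,0],"dr":[0,0,0]},
    {"delta_pos":[-0.1,2,0],"dr":[0,0,0]},
    {"delta_pos":[-0.1,1.8,0],"dr":[0,0,0]},
    {"delta_pos":[-0.1,1.5,0],"dr":[0,0,0]},
    {"delta_pos":[0,1.2,0],"dr":[0,0,0]},
    {"delta_pos":[0,1,0],"dr":[0,0,0]},
  ],
)

```text
time_s: 7.9
position: [0.5258, -0.2158, 0.0593]
tool_rot: [[0.999, 0.043, -0.007], [0.043, -0.984, 0.174], [0.001, -0.174, -0.985]]
ft_force: [-0.0, -1.1, 1.1]
grip_width: 0.043
```

```bash
python3 w.py w5
```

```text
7.9 [ 0.5258 -0.2158  0.0593] [-0.   -1.1   1.13] [('x0', np.int32(452), 'y', np.int32(58), np.int32(247), 'w', np.int32(49), 'n', np.int32(1937)), ('x0', np.int32(130), 'y', np.int32(60), np.int32(247), 'w', np.int32(50), 'n', np.int32(1878)), ('x0', np.int32(637), 'y', np.int32(137), np.int32(198), 'w', np.int32(3), 'n', np.int32(145))]
proc x,y of TCP [-160.    -1.3]
```

Call:
arm_command(
  steps=[
    {"delta_pos":[-0.1,1.3,0],"dr":[0,0,0]},
    {"delta_pos":[-0.1,1.6,0],"dr":[0,0,0]},
    {"delta_pos":[-0.1,2,0],"dr":[0,0,0]},
    {"delta_pos":[-0.1,2,0],"dr":[0,0,0]},
    {"delta_pos":[-0.1,2,0],"dr":[0,0,0]},
    {"delta_pos":[-0.1,2,0],"dr":[0,0,0]},
    {"delta_pos":[-0.1,2,0],"dr":[0,0,0]},
    {"delta_pos":[-0.1,2,0],"dr":[0,0,0]},
    {"delta_pos":[-0.1,2,0],"dr":[0,0,0]},
    {"delta_pos":[-0.1,2,0.1],"dr":[0,0,0]},
    {"delta_pos":[-0.1,2,0.3],"dr":[0,0,0]},
    {"delta_pos":[-0.1,2,0.3],"dr":[0,0,0]},
    {"delta_pos":[-0.1,2,0.3],"dr":[0,0,0]},
    {"delta_pos":[-0.1,2,0.3],"dr":[0,0,0]},
    {"delta_pos":[-0.1,2,0.3],"dr":[0,0,0]},
    {"delta_pos":[-0.1,2,0.3],"dr":[0,0,0]},
    {"delta_pos":[-0.1,2,0.3],"dr":[0,0,0]},
    {"delta_pos":[-0.1,2,0.3],"dr":[0,0,0]},
    {"delta_pos":[-0.1,1.8,0.3],"dr":[0,0,0]},
    {"delta_pos":[-0.1,1.5,0.3],"dr":[0,0,0]},
  ],
)

```text
time_s: 9.95
position: [0.5237, -0.1775, 0.0625]
tool_rot: [[0.999, 0.043, -0.007], [0.043, -0.984, 0.174], [0.001, -0.174, -0.985]]
ft_force: [-0.6, -2.7, 0.6]
grip_width: 0.0425
```

```bash
python3 w.py w6
```

```text
9.95 [ 0.5237 -0.1775  0.0625] [-0.61 -2.67  0.59] [('x0', np.int32(131), 'y', np.int32(59), np.int32(247), 'w', np.int32(52), 'n', np.int32(1888)), ('x0', np.int32(450), 'y', np.int32(58), np.int32(247), 'w', np.int32(51), 'n', np.int32(1994)), ('x0', np.int32(625), 'y', np.int32(197), np.int32(292), 'w', np.int32(15), 'n', np.int32(957))]
proc x,y of TCP [-121.7   -0.9]
```

Call:
arm_command(
  steps=[
    {"delta_pos":[-0.1,1.6,0.25],"dr":[0,0,0]},
    {"delta_pos":[-0.1,2,0.32],"dr":[0,0,0]},
    {"delta_pos":[-0.1,2,0.32],"dr":[0,0,0]},
    {"delta_pos":[-0.1,2,0.32],"dr":[0,0,0]},
    {"delta_pos":[-0.1,2,0.32],"dr":[0,0,0]},
    {"delta_pos":[-0.1,2,0.32],"dr":[0,0,0]},
    {"delta_pos":[-0.1,2,0.32],"dr":[0,0,0]},
    {"delta_pos":[-0.1,2,0.32],"dr":[0,0,0]},
    {"delta_pos":[-0.1,2,0.32],"dr":[0,0,0]},
    {"delta_pos":[-0.1,2,0.32],"dr":[0,0,0]},
    {"delta_pos":[-0.1,2,0.32],"dr":[0,0,0]},
    {"delta_pos":[-0.1,2,0.32],"dr":[0,0,0]},
    {"delta_pos":[-0.1,2,0.32],"dr":[0,0,0]},
    {"delta_pos":[-0.1,2,0.32],"dr":[0,0,0]},
    {"delta_pos":[-0.1,2,0.32],"dr":[0,0,0]},
    {"delta_pos":[-0.1,2,0.32],"dr":[0,0,0]},
    {"delta_pos":[-0.1,2,0.32],"dr":[0,0,0]},
    {"delta_pos":[-0.1,2,0.32],"dr":[0,0,0]},
    {"delta_pos":[-0.1,2,0.32],"dr":[0,0,0]},
    {"delta_pos":[-0.1,1.6,0.25],"dr":[0,0,0]},
  ],
)

```text
time_s: 12.0
position: [0.5217, -0.1383, 0.0687]
tool_rot: [[0.999, 0.043, -0.007], [0.043, -0.984, 0.174], [0.0, -0.174, -0.985]]
ft_force: [0.2, -2.6, 0.8]
grip_width: 0.0427
```

```bash
python3 w.py w7
```

```text
12.0 [ 0.5217 -0.1383  0.0687] [ 0.16 -2.57  0.78] [('x0', np.int32(132), 'y', np.int32(59), np.int32(246), 'w', np.int32(48), 'n', np.int32(1891)), ('x0', np.int32(454), 'y', np.int32(58), np.int32(247), 'w', np.int32(48), 'n', np.int32(1911)), ('x0', np.int32(601), 'y', np.int32(254), np.int32(348), 'w', np.int32(39), 'n', np.int32(2532))]
proc x,y of TCP [-82.4  -0.6]
```

Call:
arm_command(
  steps=[
    {"delta_pos":[-0.08,1.6,0.25],"dr":[0,0,0]},
    {"delta_pos":[-0.08,2,0.32],"dr":[0,0,0]},
    {"delta_pos":[-0.08,2,0.32],"dr":[0,0,0]},
    {"delta_pos":[-0.08,2,0.32],"dr":[0,0,0]},
    {"delta_pos":[-0.08,2,0.32],"dr":[0,0,0]},
    {"delta_pos":[-0.08,2,0.32],"dr":[0,0,0]},
    {"delta_pos":[-0.08,2,0.32],"dr":[0,0,0]},
    {"delta_pos":[-0.08,2,0.32],"dr":[0,0,0]},
    {"delta_pos":[-0.08,2,0.32],"dr":[0,0,0]},
    {"delta_pos":[-0.08,2,0.32],"dr":[0,0,0]},
    {"delta_pos":[-0.08,2,0.32],"dr":[0,0,0]},
    {"delta_pos":[-0.08,2,0.32],"dr":[0,0,0]},
    {"delta_pos":[-0.08,2,0.32],"dr":[0,0,0]},
    {"delta_pos":[-0.08,2,0.32],"dr":[0,0,0]},
    {"delta_pos":[-0.08,2,0.32],"dr":[0,0,0]},
    {"delta_pos":[-0.08,2,0.32],"dr":[0,0,0]},
    {"delta_pos":[-0.08,2,0.32],"dr":[0,0,0]},
    {"delta_pos":[-0.08,2,0.32],"dr":[0,0,0]},
    {"delta_pos":[-0.08,2,0.32],"dr":[0,0,0]},
    {"delta_pos":[-0.08,1.8,0.28],"dr":[0,0,0]},
  ],
)

```text
time_s: 14.05
position: [0.5201, -0.0989, 0.075]
tool_rot: [[0.999, 0.043, -0.007], [0.043, -0.984, 0.174], [0.001, -0.174, -0.985]]
ft_force: [0.1, -1.7, 0.9]
grip_width: 0.0427
```

Call:
arm_command(
  steps=[
    {"delta_pos":[-0.08,2,0.32],"dr":[0,0,0]},
    {"delta_pos":[-0.08,2,0.32],"dr":[0,0,0]},
    {"delta_pos":[-0.08,2,0.32],"dr":[0,0,0]},
    {"delta_pos":[-0.08,2,0.32],"dr":[0,0,0]},
    {"delta_pos":[-0.08,2,0.32],"dr":[0,0,0]},
    {"delta_pos":[-0.08,2,0.32],"dr":[0,0,0]},
    {"delta_pos":[-0.08,2,0.32],"dr":[0,0,0]},
    {"delta_pos":[-0.08,2,0.32],"dr":[0,0,0]},
    {"delta_pos":[-0.08,2,0.32],"dr":[0,0,0]},
    {"delta_pos":[-0.08,2,0.32],"dr":[0,0,0]},
    {"delta_pos":[-0.08,2,0.32],"dr":[0,0,0]},
    {"delta_pos":[-0.08,2,0.32],"dr":[0,0,0]},
    {"delta_pos":[-0.08,2,0.32],"dr":[0,0,0]},
    {"delta_pos":[-0.08,2,0.32],"dr":[0,0,0]},
    {"delta_pos":[-0.08,2,0.32],"dr":[0,0,0]},
    {"delta_pos":[-0.08,2,0.32],"dr":[0,0,0]},
    {"delta_pos":[-0.08,2,0.32],"dr":[0,0,0]},
    {"delta_pos":[-0.08,2,0.32],"dr":[0,0,0]},
    {"delta_pos":[-0.08,2,0.32],"dr":[0,0,0]},
    {"delta_pos":[-0.08,1.6,0.28],"dr":[0,0,0]},
  ],
)

```text
time_s: 16.05
position: [0.5185, -0.0593, 0.0814]
tool_rot: [[0.999, 0.043, -0.007], [0.043, -0.984, 0.174], [0.001, -0.174, -0.985]]
ft_force: [0.6, -2.0, 0.2]
grip_width: 0.0429
```

```bash
python3 w.py w8
```

```text
16.05 [ 0.5185 -0.0593  0.0814] [ 0.58 -1.99  0.17] [('x0', np.int32(132), 'y', np.int32(59), np.int32(247), 'w', np.int32(51), 'n', np.int32(1920)), ('x0', np.int32(452), 'y', np.int32(59), np.int32(247), 'w', np.int32(49), 'n', np.int32(1978)), ('x0', np.int32(563), 'y', np.int32(361), np.int32(400), 'w', np.int32(52), 'n', np.int32(1277))]
proc x,y of TCP [-3.3 -0.9]
```

View pics/w8.png

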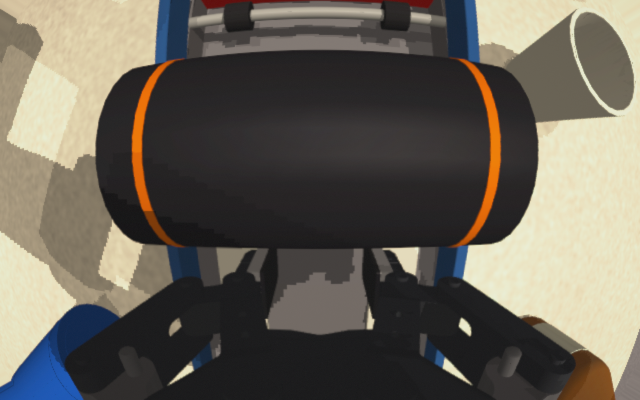

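Call:
arm_command(
  steps=[
    {"delta_pos":[-0.08,1.8,0.3],"dr":[0,0,0]},
    {"delta_pos":[-0.08,2,0.32],"dr":[0,0,0]},
    {"delta_pos":[-0.08,2,0.32],"dr":[0,0,0]},
    {"delta_pos":[-0.08,2,0.32],"dr":[0,0,0]},
    {"delta_pos":[-0.08,2,0.32],"dr":[0,0,0]},
    {"delta_pos":[-0.08,2,0.32],"dr":[0,0,0]},
    {"delta_pos":[-0.08,2,0.32],"dr":[0,0,0]},
    {"delta_pos":[-0.08,2,0.32],"dr":[0,0,0]},
    {"delta_pos":[-0.08,2,0.32],"dr":[0,0,0]},
    {"delta_pos":[-0.08,2,0.32],"dr":[0,0,0]},
    {"delta_pos":[-0.08,2,0.32],"dr":[0,0,0]},
    {"delta_pos":[-0.08,2,0.32],"dr":[0,0,0]},
    {"delta_pos":[-0.08,2,0.32],"dr":[0,0,0]},
    {"delta_pos":[-0.08,2,0.32],"dr":[0,0,0]},
    {"delta_pos":[-0.08,2,0.32],"dr":[0,0,0]},
    {"delta_pos":[-0.08,2,0.32],"dr":[0,0,0]},
    {"delta_pos":[-0.08,2,0.32],"dr":[0,0,0]},
    {"delta_pos":[-0.08,1.6,0.26],"dr":[0,0,0]},
    {"delta_pos":[-0.05,1.3,0.2],"dr":[0,0,0]},
    {"delta_pos":[-0.05,1,0.16],"dr":[0,0,0]},
  ],
)

```text
time_s: 18.1
position: [0.517, -0.0217, 0.0874]
tool_rot: [[0.999, 0.043, -0.007], [0.043, -0.984, 0.174], [0.001, -0.174, -0.985]]
ft_force: [-0.2, -1.5, -0.7]
grip_width: 0.0427
```

```bash
python3 w.py w9
```

```text
18.1 [ 0.517  -0.0217  0.0874] [-0.18 -1.51 -0.7 ] [('x0', np.int32(131), 'y', np.int32(59), np.int32(246), 'w', np.int32(49), 'n', np.int32(1910)), ('x0', np.int32(453), 'y', np.int32(58), np.int32(247), 'w', np.int32(48), 'n', np.int32(1899))]
proc x,y of TCP [34.3 -1. ]
```

Call:
arm_command(
  steps=[
    {"delta_pos":[-0.04,1,0.16],"dr":[0,0,0]},
    {"delta_pos":[-0.04,1,0.16],"dr":[0,0,0]},
    {"delta_pos":[-0.04,1,0.16],"dr":[0,0,0]},
    {"delta_pos":[-0.04,1,0.16],"dr":[0,0,0]},
    {"delta_pos":[-0.04,1,0.16],"dr":[0,0,0]},
    {"delta_pos":[-0.04,1,0.16],"dr":[0,0,0]},
    {"delta_pos":[-0.04,1,0.16],"dr":[0,0,0]},
    {"delta_pos":[-0.04,1,0.1],"dr":[0,0,0]},
    {"delta_pos":[-0.04,1,0.1],"dr":[0,0,0]},
    {"delta_pos":[-0.04,1,0],"dr":[0,0,0]},
    {"delta_pos":[-0.04,1,0],"dr":[0,0,0]},
    {"delta_pos":[-0.04,1,0],"dr":[0,0,0]},
  ],
)

```text
time_s: 19.35
position: [0.5164, -0.0096, 0.0886]
tool_rot: [[0.999, 0.043, -0.007], [0.043, -0.984, 0.174], [0.0, -0.174, -0.985]]
ft_force: [-0.3, -1.8, 1.0]
grip_width: 0.0424
```

```bash
python3 w.py w10
```

```text
19.35 [ 0.5164 -0.0096  0.0886] [-0.26 -1.79  0.97] [('x0', np.int32(451), 'y', np.int32(59), np.int32(247), 'w', np.int32(50), 'n', np.int32(2006)), ('x0', np.int32(130), 'y', np.int32(60), np.int32(247), 'w', np.int32(51), 'n', np.int32(1917))]
proc x,y of TCP [46.4 -1. ]
```

Call:
arm_command(
  steps=[
    {"delta_pos":[-0.04,1,0],"dr":[0,0,0]},
    {"delta_pos":[-0.04,1,0],"dr":[0,0,0]},
    {"delta_pos":[-0.04,1,0],"dr":[0,0,0]},
    {"delta_pos":[-0.04,1,0],"dr":[0,0,0]},
    {"delta_pos":[-0.04,1,0],"dr":[0,0,0]},
    {"delta_pos":[-0.04,1,0],"dr":[0,0,0]},
    {"delta_pos":[-0.04,1,0],"dr":[0,0,0]},
    {"delta_pos":[-0.04,1,0],"dr":[0,0,0]},
    {"delta_pos":[-0.04,1,0],"dr":[0,0,0]},
    {"delta_pos":[-0.04,1,0],"dr":[0,0,0]},
  ],
)

```text
time_s: 20.4
position: [0.5161, 0.0003, 0.0887]
tool_rot: [[0.999, 0.043, -0.007], [0.043, -0.984, 0.174], [0.001, -0.174, -0.985]]
ft_force: [-0.4, 1.1, 0.5]
grip_width: 0.0424
```

```bash
python3 w.py w11
```

```text
20.4 [5.161e-01 3.000e-04 8.870e-02] [-0.44  1.13  0.55] [('x0', np.int32(445), 'y', np.int32(31), np.int32(215), 'w', np.int32(49), 'n', np.int32(1824)), ('x0', np.int32(137), 'y', np.int32(33), np.int32(215), 'w', np.int32(48), 'n', np.int32(1884))]
proc x,y of TCP [56.3 -1.1]
```

Call:
arm_command(
  steps=[
    {"delta_pos":[0,0,0],"dr":[0,0,0]},
    {"delta_pos":[0,0,0],"dr":[0,0,0]},
    {"delta_pos":[0,0,0],"dr":[0,0,0]},
    {"delta_pos":[0,0,0],"dr":[0,0,0]},
    {"delta_pos":[0,0,0],"dr":[0,0,0]},
    {"delta_pos":[0,0,0],"dr":[0,0,0]},
  ],
)

```text
time_s: 21.05
position: [0.5161, 0.0002, 0.0887]
tool_rot: [[0.999, 0.043, -0.007], [0.043, -0.984, 0.174], [0.001, -0.174, -0.985]]
ft_force: [0.5, -0.5, 0.0]
grip_width: 0.0426
```

```bash
python3 w.py w12; python3 - <<'E'
from rig import env
import cv2,numpy as np
s=env.get_image("scene"); w=env.get_image("top")
cv2.imwrite("pics/s12.png",np.hstack([cv2.resize(s[110:290,220:420],None,fx=2,fy=2),cv2.resize(w[140:320,220:420],None,fx=2,fy=2)]))
E
```

```text
21.05 [5.161e-01 2.000e-04 8.870e-02] [ 0.53 -0.47  0.01] [('x0', np.int32(445), 'y', np.int32(31), np.int32(215), 'w', np.int32(49), 'n', np.int32(1826)), ('x0', np.int32(137), 'y', np.int32(33), np.int32(215), 'w', np.int32(48), 'n', np.int32(1882))]
proc x,y of TCP [56.2 -1.1]
```

View pics/s12.png

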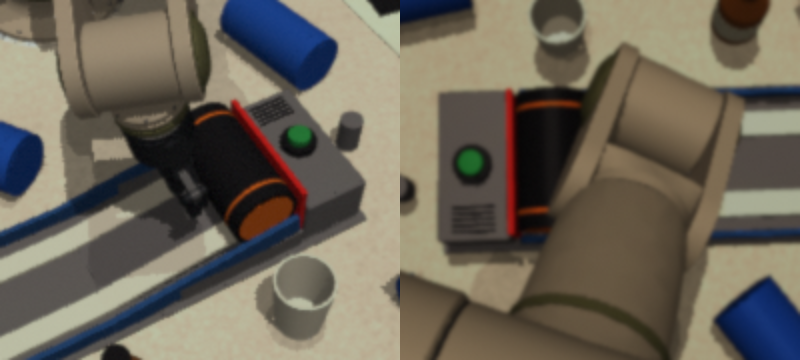

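The drum sits still in the cradle against the red plate: two wrist readings 0.65 s apart are identical (rows 31–215), and both outside views agree. Next I'll back off, rise and go over the button with the fingers shut.

Call:
arm_command(
  steps=[
    {"delta_pos":[0.4,-8,0],"dr":[0,0,0]},
    {"delta_pos":[0.4,-10,0],"dr":[0,0,0]},
    {"delta_pos":[0.4,-12,10],"dr":[0,0,0]},
    {"delta_pos":[0,0,30],"dr":[0,0,0]},
    {"delta_pos":[0,0,30],"dr":[0,0,0]},
    {"delta_pos":[0,0,30],"dr":[0,0,0]},
    {"delta_pos":[0,0,25],"dr":[-5,-0.2,0]},
    {"delta_pos":[-1.5,30,0],"dr":[-5,-0.2,0]},
    {"delta_pos":[-1.5,30,0],"dr":[0,0,0]},
    {"delta_pos":[-1.5,30,0],"dr":[0,0,0]},
    {"delta_pos":[-1.5,30,0],"dr":[0,0,0]},
    {"delta_pos":[-1.5,30,0],"dr":[0,0,0]},
    {"delta_pos":[-1.5,30,0],"dr":[0,0,0]},
    {"delta_pos":[-0.7,14,0],"dr":[0,0,0]},
    {"delta_pos":[0,0,0],"dr":[0,0,0]},
  ],
  grip=0,
)

```text
time_s: 22.7
position: [0.5076, 0.1648, 0.2136]
tool_rot: [[0.999, 0.045, -0.0], [0.045, -0.999, -0.0], [-0.0, 0.0, -1.0]]
ft_force: [0.7, -0.3, -0.0]
grip_width: 0.0001
```

```bash
python3 - <<'E'
from rig import env
from h import *
o=env.observe();print(o["time_s"],o["position"],o["tool_rot"].round(3).tolist())
c=env.get_calibration("wrist");w=env.get_image("wrist");cv2.imwrite("pics/w13.png",w)
m=masks(w)["green"].astype(np.uint8);N,_,st,ce=cv2.connectedComponentsWithStats(m)
for i in range(1,N):
    if st[i,4]<100: continue
    p=ce[i];x,y=(p[0]-c["cx"])/c["fx"],(p[1]-c["cy"])/c["fy"];r=np.hypot(x,y);k=np.sin(r)/r
    R=c["view"][:3,:3];d=R.T@np.array([x*k,-y*k,-np.cos(r)]);q=-R.T@c["view"][:3,3]
    print(st[i],p,[(z,(q+d*(z-q[2])/d[2]).round(4)) for z in(.088,.0945)])
E
```

```text
22.7 [0.50763011 0.16477779 0.21363365] [[0.999, 0.045, -0.0], [0.045, -0.999, -0.0], [-0.0, 0.0, -1.0]]
[ 301  186   37   37 1093] [318.87374199 204.10430009] [(0.088, array([0.5079, 0.1643, 0.088 ])), (0.0945, array([0.5078, 0.166 , 0.0945]))]
```

View pics/w13.png

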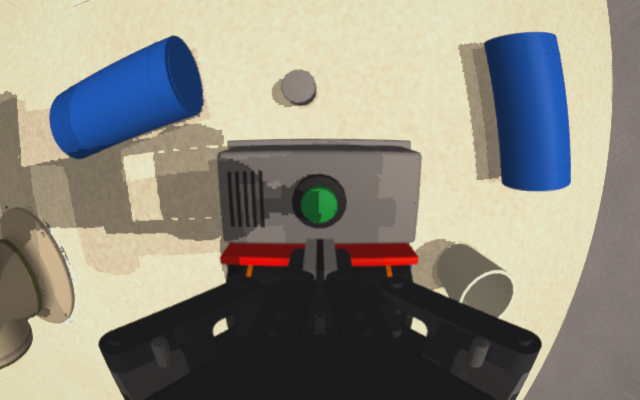

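The wrist view shows the green button at (319,204), directly under the shut fingers. Its ray hits (0.508, 0.165), which matches the TCP within 1 mm. The film can (298,87) and the beaker are clear.

Call:
arm_command(
  steps=[
    {"delta_pos":[0,0,-30],"dr":[0,0,0]},
    {"delta_pos":[0,0,-30],"dr":[0,0,0]},
    {"delta_pos":[0,0,-20],"dr":[0,0,0]},
    {"delta_pos":[0,0,-10],"dr":[0,0,0]},
    {"delta_pos":[0,0,-4],"dr":[0,0,0]},
    {"delta_pos":[0,0,-2],"dr":[0,0,0]},
    {"delta_pos":[0,0,0],"dr":[0,0,0]},
  ],
)

```text
time_s: 23.45
position: [0.5081, 0.1638, 0.1185]
tool_rot: [[0.999, 0.043, 0.002], [0.043, -0.999, -0.0], [0.002, 0.0, -1.0]]
ft_force: [0.9, -0.5, 1.9]
grip_width: -0.0001
```

Call:
arm_command(
  steps=[
    {"delta_pos":[0,0,-1],"dr":[0,0,0]},
    {"delta_pos":[0,0,-1],"dr":[0,0,0]},
    {"delta_pos":[0,0,-1],"dr":[0,0,0]},
    {"delta_pos":[0,0,0],"dr":[0,0,0]},
  ],
)

```text
time_s: 23.85
position: [0.5082, 0.1642, 0.115]
tool_rot: [[0.999, 0.043, 0.002], [0.043, -0.999, -0.0], [0.002, 0.0, -1.0]]
ft_force: [2.3, -1.3, 3.2]
grip_width: 0.0
```

Call:
arm_command(
  steps=[
    {"delta_pos":[0,0,-1],"dr":[0,0,0]},
    {"delta_pos":[0,0,-1],"dr":[0,0,0]},
    {"delta_pos":[0,0,0],"dr":[0,0,0]},
  ],
)

```text
time_s: 24.15
position: [0.5082, 0.1642, 0.1139]
tool_rot: [[0.999, 0.043, 0.002], [0.043, -0.999, -0.0], [0.002, 0.0, -1.0]]
ft_force: [-0.6, -2.6, 12.9]
grip_width: 0.0001
```

Call:
arm_command(
  steps=[
    {"delta_pos":[0,0,-1],"dr":[0,0,0]},
    {"delta_pos":[0,0,-1],"dr":[0,0,0]},
    {"delta_pos":[0,0,0],"dr":[0,0,0]},
  ],
)

```text
time_s: 24.45
position: [0.5082, 0.1642, 0.1136]
tool_rot: [[0.999, 0.044, 0.004], [0.044, -0.999, -0.0], [0.004, 0.0, -1.0]]
ft_force: [-5.7, -3.6, 28.5]
grip_width: -0.0004
```

```bash
python3 - <<'E'
from rig import env
import cv2,numpy as np
s=env.get_image("scene"); w=env.get_image("wrist"); print(env.observe()["ft_force"])
cv2.imwrite("pics/s14.png",np.hstack([cv2.resize(s[140:220,320:420],None,fx=4,fy=4,interpolation=cv2.INTER_CUBIC),cv2.resize(w[150:310,220:420],None,fx=2,fy=2)]))
E
```

```text
[-6.23727501 -3.8874929  28.84265266]
```

View pics/s14.png

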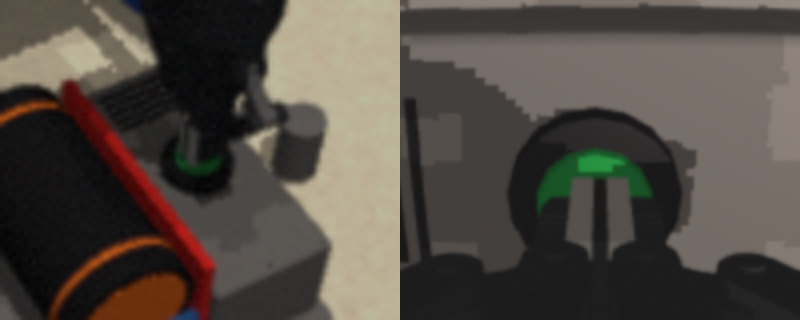

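The shut fingertips stand on the green cap inside the black collar. I'll release in steps and read the force to confirm the travel.

Call:
arm_command(
  steps=[
    {"delta_pos":[0,0,2],"dr":[0,0,0]},
    {"delta_pos":[0,0,1],"dr":[0,0,0]},
    {"delta_pos":[0,0,0],"dr":[0,0,0]},
  ],
)

```text
time_s: 24.85
position: [0.508, 0.1643, 0.114]
tool_rot: [[0.999, 0.043, 0.001], [0.043, -0.999, 0.0], [0.001, -0.0, -1.0]]
ft_force: [2.2, -1.9, 7.0]
grip_width: -0.0002
```

Call:
arm_command(
  steps=[
    {"delta_pos":[0,0,2],"dr":[0,0,0]},
    {"delta_pos":[0,0,1],"dr":[0,0,0]},
    {"delta_pos":[0,0,0],"dr":[0,0,0]},
  ],
)

```text
time_s: 25.15
position: [0.5076, 0.1644, 0.1166]
tool_rot: [[0.999, 0.043, -0.0], [0.043, -0.999, 0.0], [-0.0, -0.0, -1.0]]
ft_force: [1.6, 0.4, 2.0]
grip_width: 0.0002
```

Call:
arm_command(
  steps=[
    {"delta_pos":[0,0,1],"dr":[0,0,0]},
    {"delta_pos":[0,0,1],"dr":[0,0,0]},
    {"delta_pos":[0,0,0],"dr":[0,0,0]},
  ],
)

```text
time_s: 25.45
position: [0.5074, 0.1644, 0.1186]
tool_rot: [[0.999, 0.043, -0.001], [0.043, -0.999, 0.0], [-0.001, -0.0, -1.0]]
ft_force: [0.3, 0.1, 2.2]
grip_width: 0.0
```

Call:
arm_command(
  steps=[
    {"delta_pos":[0,0,2],"dr":[0,0,0]},
    {"delta_pos":[0,0,2],"dr":[0,0,0]},
    {"delta_pos":[0,0,0],"dr":[0,0,0]},
  ],
)

```text
time_s: 25.75
position: [0.5074, 0.1642, 0.1227]
tool_rot: [[0.999, 0.043, -0.001], [0.043, -0.999, -0.0], [-0.001, 0.0, -1.0]]
ft_force: [0.8, -0.5, -0.3]
grip_width: -0.0004
```

The button bottomed at TCP z = 0.1138, was still pushing back with 2 N at 0.1186, and was free at 0.1227. That fits the full 6 mm of travel and a spring return. Now I'll retreat and check.

Call:
arm_command(
  steps=[
    {"delta_pos":[0,0,15],"dr":[0,0,0]},
    {"delta_pos":[0,0,35],"dr":[0,0,0]},
    {"delta_pos":[0,0,40],"dr":[0,0,0]},
    {"delta_pos":[-30,10,30],"dr":[0,0,0]},
    {"delta_pos":[-35,10,0],"dr":[0,0,0]},
    {"delta_pos":[-35,10,0],"dr":[0,0,0]},
    {"delta_pos":[0,0,0],"dr":[0,0,0]},
    {"delta_pos":[0,0,0],"dr":[0,0,0]},
  ],
)

```text
time_s: 26.55
position: [0.4074, 0.1944, 0.2429]
tool_rot: [[0.999, 0.044, 0.0], [0.044, -0.999, 0.0], [0.0, 0.0, -1.0]]
ft_force: [0.1, 0.5, -0.6]
grip_width: -0.0002
```

```bash
python3 - <<'E'
from rig import env
from h import *
import cv2
a=env.get_image("top");s=env.get_image("scene"); c={"top":env.get_calibration("top"),"scene":env.get_calibration("scene")}
cv2.imwrite("pics/end.png",np.hstack([a[60:360,150:500],s[80:380,130:480]]))
for n,im in(("top",a),("scene",s)):
    for k in("orange","green"):
        N,_,st,ce=cv2.connectedComponentsWithStats(masks(im)[k].astype(np.uint8)); print(n,k,[(ce[i].round(1).tolist(),int(st[i,4])) for i in range(1,N) if st[i,4]>15])
b=[onz(c["top"],tuple(cen(masks(a)["orange"][:, :350]&(np.arange(400)[:,None]<220))),.11)]
O=np.array([.5175,-.056]);t=np.radians(92.5)
for p in b: d=p[:2]-O; print("band proc",d@[np.cos(t),np.sin(t)],d@[-np.sin(t),np.cos(t)])
E
```

```text
top orange [([294.8, 191.7], 55), ([296.2, 244.4], 57)]
top green [([254.8, 220.5], 137)]
scene orange [([320.7, 170.0], 48), ([345.4, 205.1], 63), ([352.5, 218.1], 285), ([282.3, 307.0], 42)]
scene green [([369.4, 177.4], 98)]
band proc 0.1251945171324758 -0.06106793142326115
```

View pics/end.png

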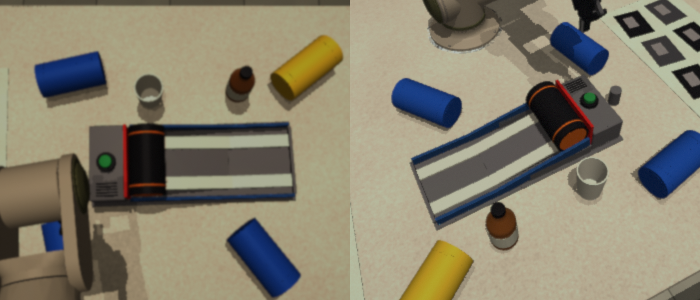

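The drum is in the cradle at processor x ≈ 125 mm, the button is back up with its centroid unchanged in both views, and the bystanders have not moved.

```bash
python3 -c "
from rig import env
print(env.observe()['time_s']); print(env.close_job())"
```

```text
26.65
the job is handed in; nothing more can be done
None
```

The drum is seated in the roller cradle against the red stop, the start button has been pressed and is back up, and the job was handed in at 26.65 s.

- **Push:** I pushed the drum with the half-open fingertips at 10–20 mm/s. Every wrist picture along the landing and ramp showed it in contact, with no roll-back. It rolled over the first roller and dropped into the cradle. Two wrist readings 0.65 s apart were identical, and the last overhead picture puts it at processor x ≈ 125 mm, where the seat is 126 mm.
- **Button:** I pressed it with the shut fingers until it bottomed. It still pushed back with about 2 N 4.6 mm above the bottom and was free at 9 mm, which fits the full 6 mm travel. The force peaked at about 29 N on the fingertips. After release, the green cap was exactly where it started in both fixed cameras.
- **Bystanders:** The bottle, beaker and film can look unmoved in the final pictures, and the arm is clear of everything. I compared these by eye only, not by measurement.

No check failed. The one disagreement was the button's height: the two-camera estimate was about 94.5 mm, while by touch it stood about 97–98 mm.

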